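# Index the roll inspection stage to its next station

## Robot

A 6-joint arm with a two-finger parallel gripper is mounted at the origin on a cart in front of the work surface, level with it; the furniture and walls round the work are solid. World frame = base frame: x ahead of the robot, y to its left, z up, the work surface at z = 0. Lengths are in m, angles in rad, forces in N, time in s.
With the tool pointing down it reaches from about 0.275 to 0.85 m from the base axis. Payload 5.2 kg.
Tool frame: the origin (TCP) lies where the fingers leave the gripper's body, on its centre line; the fingertips stand 73 mm ahead of it and the grasp point (between the pads) lies 54 mm ahead of it; z points along the fingers, y is the direction in which the jaws open and shut (so a half turn about z gives the same grasp; the last joint's range is limited). The gripper opens to 85 mm and grips with 20 to 120 N. Pads are 22 mm wide; open, the fingers measure 114 mm over their backs; the gripper's body (76 mm by 85 mm) begins 54 mm behind the grasp point. The pads swing forward as they close: fully open they stand 13 mm farther back than shut.
Start: joints at [-1.415, 0.259, 1.535, -0, 1.348, -0.203], TCP at [0.193, -0.515, 0.304] pointing down, gripper open.
Joint ranges: [-3.14, 3.14], [-0.91, 2.08], [0.19, 2.58], [-1.22, 4.36], [0.22, 2.71], [-3.12, 3.12]. Speed limits (rad/s): [2.57, 2.57, 3.14, 3.14, 3.14, 3.14].

## Interface

Orientations are given as a rotation vector (axis times angle).
In Python, from rig import r gives the robot as it stands.
- The arm moves only by the tool arm_command, never from a script. Its argument "steps" is a list of rows, each an object of numbers: "dx", "dy", "dz": the shift along the tool's x, y, z in m; "yaw": the turn about the tool's z in degrees; "hand": the opening, from -1 (shut) to 1 (fully open), so that 0 is half open. A call has 1 to 12 rows; each row shifts and turns the commanded pose from where the row before left it, along the tool's axes as they then stand; what a row does not reach is not made up. A row lasts 1/8 s, in which the tool goes at most 62.5 mm and 10.7 degrees, less where a joint would pass 70% of its speed; a pose out of reach is approached as far as the arm can. A call is refused whole if a number of a shift passes 0.0625 or a number of a turn 10.7, either way. A call with a gripper value outside its range is refused whole. The fingers move at their own pace and stop on an object; "grip_force" is the grip in N (left out, the last holds). Time passes only in rows, so rows that do not move let the fingers close. It gives the time, the measured TCP pose, the force and the opening at its end, in the units of the state.
- r.state(): the state, without advancing time (a new reading comes with each control period).
- r.get_image(name): name is "scene" or "top"; returns the picture (420x560x3 uint8, blue, green, red); there is no depth.
- r.camera_model(name): a dict with "K" (3x3 intrinsics, pixels), "k1" (the pictures are not rectified: a ray, as slopes to the right and down, at radius r is drawn at 1 + k1 r^2 times it, then the intrinsics apply), "R" (3x3) and "t" (3): a world point X has camera coordinates R X + t. Camera axes: x right, y down, z forward; pixel columns grow to the right and rows downward; lengths in m; the calibration is good to about 2 mm. A picture is of the moment at which its call begins. camera_model takes no time and is no camera call.
- r.close_job(): hands the job in, once; it reports no verdict.
The state is a dict: "time": time; "qpos": joint angles; "qd": joint speeds; "joint_torque": joint torques, N m; "ee_pos": TCP position; "orientation": TCP orientation; "force": force on the tool from outside, world axes, zero at the start; "ft_torque": the same for the moment, N m; "finger_gap": finger opening in m.
Only numpy, scipy, OpenCV 4.12 (cv2) and the standard library are available. Lean on these libraries where they do the work, as an engineer would, in place of code of your own. Each camera call takes 0.05 s, during which the arm holds its last target.

## Task

The rotary stage that carries the label roll must go one hole round, to the hole beside the green button. Loosen the black square clamp knob on top of the stage by at least three quarters of a turn (it has a left-hand thread, so turn it clockwise seen from above, letting go and taking it again as often as you need), then pull the red spring plunger up, swing the stage by it to the green hole, and let the pin drop fully home there. Leave the clamp loose, and do not move the things standing around.

Things in the scene. Friction and masses are not known exactly. Their poses are not given: they have to be found in the camera images.
- index_base: fixed grey base of the rotary stage: foot of 53 mm radius, index plate out to 120 mm radius, 18 mm high. Origin on the stage's vertical axis at table height; z up, x to the middle hole. Three bushed holes, 10 mm wide, lie 85 mm from the axis at -30, 0 and +30 degrees about z from x. Above it: aluminium disc, radius 52 mm, and a fixed label roll, 63 mm diameter, up to 84 mm above the table.
- stage (a joint): angle of the stage about its vertical axis, rad; positive anticlockwise seen from above; stops at +-0.62. Holes at -0.524, 0, +0.524; starts at 0 with the pin in the middle hole. The arm, plunger and roll turn with it. Friction about 0.1 N m. While the clamp reads below about 3.9 rad its teeth hold the stage (4 degrees of play).
- clamp (a joint): turn of the clamp knob, rad: 0 = tight, grows as it is turned clockwise seen from above (left-hand thread: clockwise loosens), stop at 5.6. Starts between 0 and 0.6; three quarters of a turn is 4.7. Its teeth are clear of the stage above about 3.9. Friction 0.12 N m; it stays where it is left.
- clamp_knob (a point): centre of the black square clamp knob on the stage's axis: 30x30 mm over its four flats, 28 mm tall (14 mm above and below this point), 124 mm above the table when tight, rising 1.3 mm per rad. A steel collar of 24 mm radius begins 21 mm below this point. x and y are normal to the flats and turn with the knob, z up. The white arrow on top points the loosening way.
- plunger_knob (a point): centre of the red round plunger knob, 26 mm diameter, 23 mm tall (half above, half below this point), 72 mm above the table when home; vertical axis, 85 mm from the stage's axis. A 19 mm wide dark steel barrel stands under it, its top 16 mm below this point. x points outward from the stage's axis, z up.
- plunger (a joint): lift of the plunger, m: 0 = pin fully home in a hole, stop at 0.018. The spring pulls it down with about 4 N at 0 and 9 N at 0.018. The 8 mm pin with its round nose is clear of the plate above 0.012; let go between holes it rests on the plate at 0.012 and drops in when the stage is moved over a hole.
- pin_tip (a point): lower tip of the plunger's pin, on the plunger's axis, 6 mm above the table when home.
- green_button: round green button, 16 mm diameter, 4 mm high, on the index plate 110 mm from the stage's axis (25 mm outside the hole it marks); origin at its underside. It marks the hole the pin must go to, one of the two outer holes.
- yellow_button: the same in yellow, beside the outer hole on the other side: the wrong one.
- label_roll_mid (a point): loose roll of dark labels standing on its end, 69 mm diameter, 55 mm tall; origin at its centre. Bystander.
- brown_tape_mid (a point): roll of brown tape lying flat, 68 mm diameter, 36 mm tall; origin at its centre. Bystander.
- magnifier_mid (a point): small black cylindrical magnifier standing upright, 33 mm diameter, 34 mm tall; origin at its centre. Bystander.
- click_counter_mid (a point): round light-grey hand counter with a side button, 54x53x25 mm, lying flat; origin at its centre. Bystander.

How it is judged:
By the outcome, as a careful person would: the job done as asked, in the order asked, and still so for the second after the job is handed in, with the robot touching nothing.
It also fails if it takes over 64 s, if anything falls off the work surface, if the arm or the gripper's body presses on something with over 40 N, if the wrist force passes 120 N, or if a joint passes its speed limit or range.

## Working session

There is one attempt and no reset: what is moved stays moved. The work goes in short steps, Python scripts to look and compute and a tool call to move; the robot and the scene stay as the last step left them, time stands still between calls to the robot, and variables do not carry over. Pictures are saved under pics/ and viewed, and the job is handed in when it is done.

Besides the shell and the picture viewer there is one more tool, called as a command line: name --argument value ..., lists and objects as JSON in quotes. arm_command: Moves the arm, as the interface text tells. Its arguments: {"type":"object","properties":{"steps":{"type":"array","items":{"type":"object","properties":{"dx":{"type":"number"},"dy":{"type":"number"},"dz":{"type":"number"},"yaw":{"type":"number"},"hand":{"type":"number"}}}},"grip_force":{"type":"number"}},"required":["steps"]}

```bash
mkdir -p pics; ls
python3 - <<'E'
from rig import r
import cv2
for n in("scene","top"):
    cv2.imwrite(f"pics/{n}0.png",r.get_image(n)); print(r.camera_model(n))
print(r.state())
E
```

```text
pics
{'K': array([[408.7765088 ,   0.        , 275.15760907],
       [  0.        , 408.7765088 , 210.39922748],
       [  0.        ,   0.        ,   1.        ]]), 'k1': 0.00767638514108887, 'R': array([[-0.86217153, -0.50642629,  0.01388074],
       [-0.34922789,  0.57425193, -0.74045567],
       [ 0.36701517, -0.64324734, -0.67196184]]), 't': array([0.26397522, 0.43615865, 0.53340739])}
{'K': array([[400.0318057 ,   0.        , 276.23445932],
       [  0.        , 400.0318057 , 207.71756577],
       [  0.        ,   0.        ,   1.        ]]), 'k1': -0.04177401367571042, 'R': array([[ 0.00228321, -0.99994015,  0.01069982],
       [-0.98600385, -0.00403487, -0.16667374],
       [ 0.16670694, -0.01016951, -0.98595404]]), 't': array([-0.32895297,  0.48970228,  0.85474581])}
{'time': 0.1, 'qpos': array([-1.41482457e+00,  2.59327232e-01,  1.53595593e+00, -2.57682168e-06,
        1.34802710e+00, -2.02799879e-01]), 'qd': array([-0.0018735 , -0.00094361, -0.00206962, -0.00058321,  0.00035852,
        0.00047855]), 'joint_torque': array([ 3.47204688e-03, -4.46969354e+01, -2.91248631e+01, -2.31817739e-05,
        6.28704511e-03, -8.21613583e-06]), 'ee_pos': array([ 0.19308405, -0.51461855,  0.3031341 ]), 'orientation': array([-3.08949117e+00, -5.60234045e-01, -5.91875116e-05]), 'force': array([ 0.42451297,  0.26837218, -0.33876731]), 'ft_torque': array([-0.00597628, -0.01021878,  0.02304386]), 'finger_gap': 0.08524313300635585}
```

View pics/scene0.png

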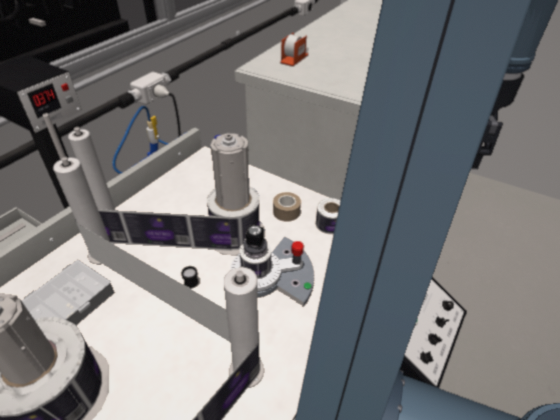

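View pics/top0.png

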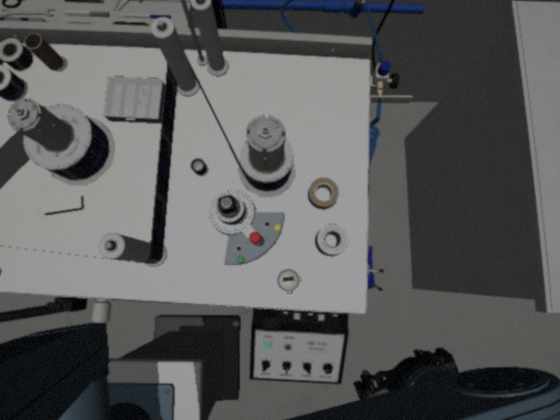

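```bash
cat > h.py <<'E'
import numpy as np, cv2
from rig import r
def ray(n,u,v):
    c=r.camera_model(n);K=c['K']
    d=np.array([(u-K[0,2])/K[0,0],(v-K[1,2])/K[1,1]]);p=d.copy()
    for _ in range(20): p=d/(1+c['k1']*(p@p))
    R=np.array(c['R']);t=np.array(c['t'])
    return -R.T@t, R.T@np.array([p[0],p[1],1])
def onz(n,u,v,z):
    o,d=ray(n,u,v); return o+d*(z-o[2])/d[2]
def tri(a,b):
    (o1,d1),(o2,d2)=ray(*a),ray(*b)
    s=np.linalg.lstsq(np.c_[d1,-d2],o2-o1,rcond=None)[0]
    p,q=o1+s[0]*d1,o2+s[1]*d2
    return (p+q)/2,np.linalg.norm(p-q)
def proj(n,X):
    c=r.camera_model(n);K=c['K'];p=np.array(c['R'])@X+c['t'];s=p[:2]/p[2];s=s*(1+c['k1']*(s@s))
    return s*K[0,0]+K[:2,2]
def cen(n,img,col):
    b,g,rr=[img[:,:,i].astype(int) for i in range(3)]
    m={'red':(rr>110)&(g<70)&(b<70),'green':(g>rr+40)&(g>b+30),'yellow':(rr>130)&(g>110)&(b<110)&(rr-b>60)}[col]
    k,l,s,c=cv2.connectedComponentsWithStats(m.astype('uint8'))
    return [(s[i,4],c[i].round(1)) for i in range(1,k) if s[i,4]>8]
E
python3 - <<'E'
from h import *
s=cv2.imread('pics/scene0.png');t=cv2.imread('pics/top0.png')
for n,i in(('scene',s),('top',t)):
    for c in('red','green','yellow'): print(n,c,cen(n,i,c))
cv2.imwrite('pics/sz.png',cv2.resize(s[210:320,170:330],None,fx=5,fy=5,interpolation=cv2.INTER_CUBIC))
cv2.imwrite('pics/tz.png',cv2.resize(t[170:290,190:350],None,fx=5,fy=5,interpolation=cv2.INTER_CUBIC))
E
```

```text
scene red [(np.int32(18), array([282.7,  42.6])), (np.int32(17), array([297.3,  42.9])), (np.int32(24), array([290.5,  61.6])), (np.int32(11), array([63.4, 85.2])), (np.int32(92), array([297.2, 246.6]))]
scene green [(np.int32(36), array([307.1, 285.4]))]
scene yellow [(np.int32(12), array([152.7, 117.1]))]
top red [(np.int32(81), array([254.6, 236.9]))]
top green [(np.int32(22), array([240.1, 259.1]))]
top yellow [(np.int32(22), array([277.1, 227.1]))]
```

View pics/sz.png

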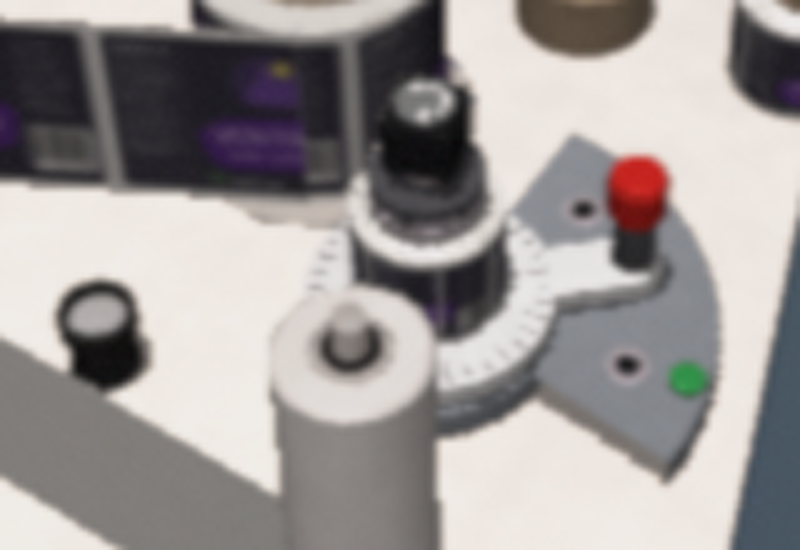

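View pics/tz.png

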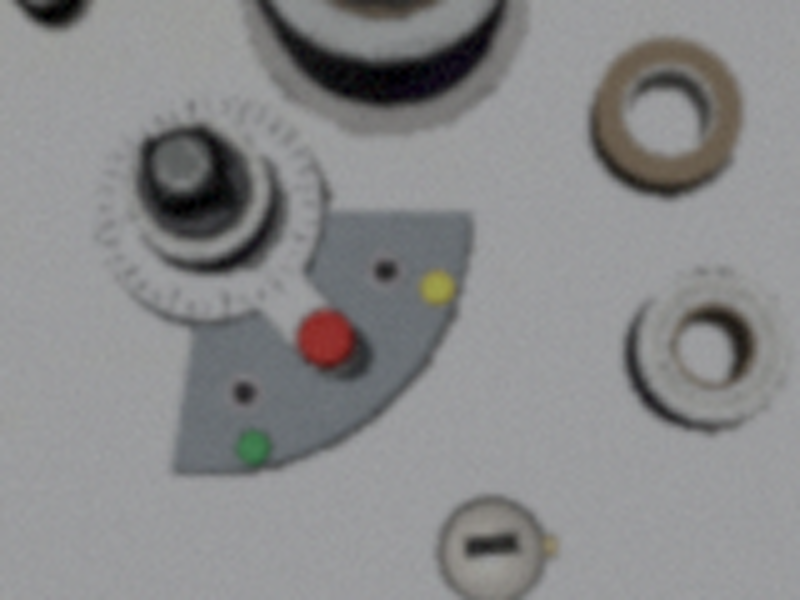

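Run:
```python
from h import *
s=cv2.imread('pics/scene0.png');t=cv2.imread('pics/top0.png')
G=(onz('top',240.1,259.1,.021));Y=(onz('top',277.1,227.1,.021))
print('G',G,onz('scene',307.1,285.4,.021),'Y',Y, np.linalg.norm(G-Y))
# holes
h1=onz('top',190+243/5,170+392/5,.018);h2=onz('top',190+385/5,170+270/5,.018);print('holes',h1,h2,np.linalg.norm(h1-h2))
M=(G+Y)/2;d=(G-Y)[:2];d/=np.linalg.norm(d)
n=np.array([d[1],-d[0]]); n=n*np.sign(n@np.array([1,1]))
C=M[:2]+n*.0953;print('C from buttons',C,'out ang',np.degrees(np.arctan2(*(-n)[::-1])))
M=(h1+h2)/2;print('C from holes',M[:2]+n*.0736)
print('plunger',tri(('top',254.6,236.9),('scene',297.2,246.6)), 'onz', onz('top',254.6,236.9,.0835),'from C',C-n*.085)
print('scene red proj pred',proj('scene',np.r_[C-n*.085,.075]),proj('scene',np.r_[C,.138]),proj('top',np.r_[C,.138]))
print('tower top',tri(('top',266,128),('scene',231,142)),'post top',tri(('top',112,243),('scene',240,277)))
print('lower-left post2',onz('top',156,255,0), 'towerbase',onz('top',267,180,0))
print('magnifier',tri(('top',198.5,164),('scene',189,271)),'counter',onz('top',288,280,.025),'labelroll',onz('top',332,238,.055),'tape',onz('top',323,191,.036))
a=t[180:235,205:260];a=cv2.convertScaleAbs(cv2.resize(a,None,fx=10,fy=10,interpolation=cv2.INTER_CUBIC),alpha=2.2)
b=s[215:255,235:280];b=cv2.convertScaleAbs(cv2.resize(b,None,fx=10,fy=10,interpolation=cv2.INTER_CUBIC),alpha=1.8)
cv2.imwrite('pics/ka.png',a);cv2.imwrite('pics/kb.png',b)
```

```text
G [ 0.37683162 -0.24655967  0.021     ] [ 0.37594935 -0.24378873  0.021     ] Y [ 0.44961568 -0.32969567  0.021     ] 0.11049485357545939
holes [ 0.40104858 -0.24252507  0.018     ] [ 0.45703618 -0.30658095  0.018     ] 0.0850750743809079
C from buttons [ 0.48492708 -0.22535261] out ang -138.7984395979304
C from holes [ 0.4844188  -0.22607196]
plunger (array([ 0.42165147, -0.28108579,  0.07434221]), np.float64(0.0006953596946219894)) onz [ 0.42111484 -0.28137384  0.0835    ] from C [ 0.42097334 -0.28134296]
scene red proj pred [297.40628518 246.38463254] [254.77449366 229.2520518 ] [225.86364781 202.46790292]
tower top (array([ 0.59522893, -0.30865578,  0.24837988]), np.float64(0.010214316597367198)) post top (array([ 0.39276992, -0.04664284,  0.24923762]), np.float64(0.0023629528054257185))
lower-left post2 [ 0.38613307 -0.05044791  0.        ] towerbase [ 0.56481928 -0.30570018  0.        ]
magnifier (array([ 0.59512674, -0.14688826,  0.02905245]), np.float64(0.00033204900613487376)) counter [ 0.33076212 -0.35413032  0.025     ] labelroll [ 0.42191473 -0.44959365  0.055     ] tape [ 0.53103158 -0.43408957  0.036     ]
```

View pics/ka.png

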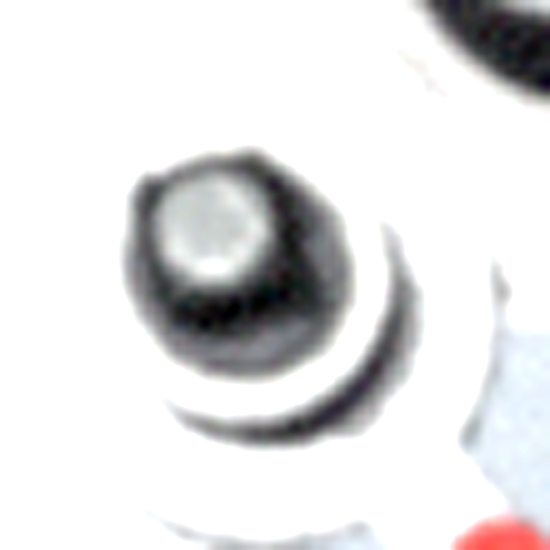

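View pics/kb.png

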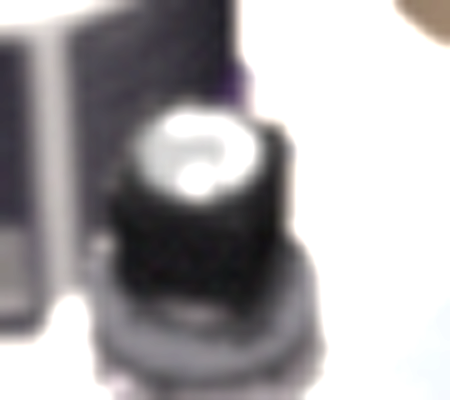

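Run:
```python
from h import *
print('web end',tri(('top',245,168),('scene',243,216)))
C=np.array([.4847,-.2257])
for n in('scene','top'):
    im=cv2.imread(f'pics/{n}0.png');u,v=proj(n,np.r_[C,.13]).astype(int)
    x0,y0=u-20,v-20
    a=cv2.resize(im[y0:y0+44,x0:x0+44],None,fx=12,fy=12,interpolation=cv2.INTER_CUBIC)
    a=cv2.convertScaleAbs(a,alpha=1.3)
    b=a.copy()
    for z in(.1384,.1104):
        ps=[proj(n,np.r_[C+.0212*np.array([np.cos(w),np.sin(w)]),z]) for w in np.radians(57+90*np.arange(4))]
        cv2.polylines(b,[np.int32((np.array(ps)-[x0,y0]+.5)*12)],True,(0,255,255),1)
    cv2.imwrite(f'pics/o_{n}.png',np.hstack([a,b])[:, :])
    cv2.imwrite(f'pics/o_{n}.png',cv2.resize(np.hstack([a,b]),(800,400)))
```

```text
web end (array([ 0.55212152, -0.26497434,  0.11269957]), np.float64(0.023015064601617796))
```

View pics/o_top.png

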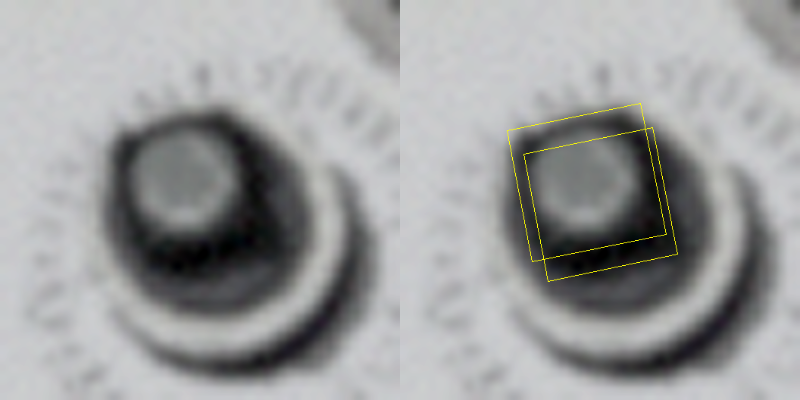

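View pics/o_scene.png

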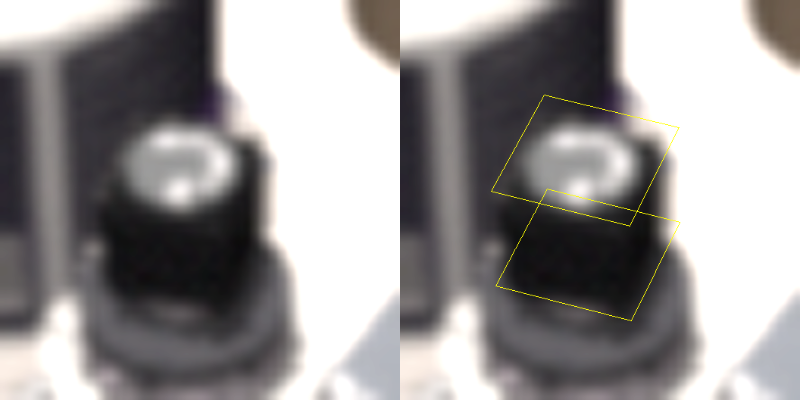

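```bash
cat >> h.py <<'E'
from scipy.spatial.transform import Rotation as Ro
def to(x,y,z,jaw=None):
    s=r.state();R=Ro.from_rotvec(s['orientation']).as_matrix()
    d=R.T@(np.array([x,y,z])-s['ee_pos'])
    j=np.degrees(np.arctan2(R[1,1],R[0,1]))
    print('t',round(s['time'],2),'pos',s['ee_pos'].round(4),'tool d',d.round(4),'jaw',round(j,1),'q6',np.degrees(s['qpos'][5]).round(1),'gap',s['finger_gap'].round(4),'F',s['force'].round(1),'T',s['ft_torque'].round(2),'tilt',R[:,2].round(3))
    if jaw is not None: print('yaw need',j-jaw)
E
python3 -c "
from h import *
to(.4847,-.2257,.25,102)"
```

```text
Traceback (most recent call last):
  File "h.py", line 29, in to
    print('t',round(s['time'],2),'pos',s['ee_pos'].round(4),'tool d',d.round(4),'jaw',round(j,1),'q6',np.degrees(s['qpos'][5]).round(1),'gap',s['finger_gap'].round(4),'F',s['force'].round(1),'T',s['ft_torque'].round(2),'tilt',R[:,2].round(3))
                                                                                                                                              ^^^^^^^^^^^^^^^^^^^^^
AttributeError: 'float' object has no attribute 'round'
```

```bash
sed -i "s/s\['finger_gap'\].round(4)/round(s['finger_gap'],4)/" h.py
python3 -c "
from h import *
to(.4847,-.2257,.25,102)"
```

```text
t 0.1 pos [ 0.1931 -0.5146  0.3031] tool d [ 0.3745 -0.168   0.0535] jaw -69.4 q6 -11.6 gap 0.0852 F [ 0.4  0.3 -0.3] T [-0.01 -0.01  0.02] tilt [-0.     0.002 -1.   ]
yaw need -171.44385004424657
```

arm_command --steps '[{"dx":0.034,"dy":-0.0153,"dz":0},{"dx":0.034,"dy":-0.0153,"dz":0},{"dx":0.034,"dy":-0.0153,"dz":0},{"dx":0.034,"dy":-0.0153,"dz":0},{"dx":0.034,"dy":-0.0153,"dz":0},{"dx":0.034,"dy":-0.0153,"dz":0},{"dx":0.034,"dy":-0.0153,"dz":0},{"dx":0.034,"dy":-0.0153,"dz":0},{"dx":0.034,"dy":-0.0153,"dz":0},{"dx":0.034,"dy":-0.0153,"dz":0},{"dx":0.034,"dy":-0.015,"dz":0}]'

```text
schema error: expected keys dx, dy, dz, yaw, hand
```

arm_command --steps '[{"yaw":-10.5},{"yaw":-10.5},{"yaw":-10.5},{"yaw":-10.5},{"yaw":-10.5},{"yaw":-10.5},{"yaw":-10.5},{"yaw":-10.5},{"yaw":-10.5},{"yaw":-10.5},{"yaw":-10.5},{"yaw":-10.5}]'

```text
schema error: expected keys dx, dy, dz, yaw, hand
```

arm_command --steps '[{"yaw":-10.5,"dz":0.015},{"yaw":-10.5,"dz":0.015},{"yaw":-10.5,"dz":0.015},{"yaw":-10.5},{"yaw":-3.5},{"yaw":0}]'

```text
schema error: expected keys dx, dy, dz, yaw, hand
```

```bash
python3 -c "
from h import *
to(.4847,-.2257,.184,102)
for n in('scene','top'):cv2.imwrite(f'pics/{n}1.png',r.get_image(n))"
```

```text
t 0.1 pos [ 0.1931 -0.5146  0.3031] tool d [ 0.3745 -0.1679  0.1195] jaw -69.4 q6 -11.6 gap 0.0852 F [ 0.4  0.3 -0.3] T [-0.01 -0.01  0.02] tilt [-0.     0.002 -1.   ]
yaw need -171.44385004424657
```

View pics/scene1.png

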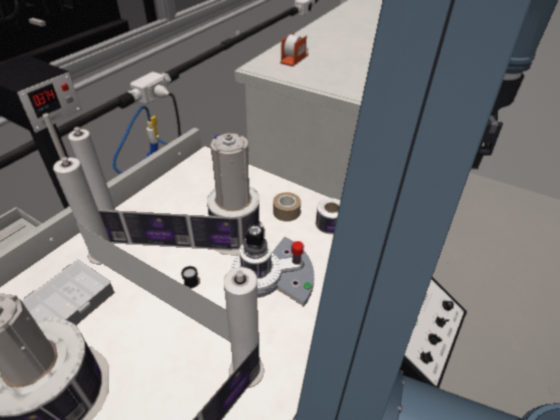

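All keys are required in every row; nothing moved.

arm_command --steps '[{"dx":0.034,"dy":-0.0153,"dz":0,"yaw":0,"hand":1},{"dx":0.034,"dy":-0.0153,"dz":0,"yaw":0,"hand":1},{"dx":0.034,"dy":-0.0153,"dz":0,"yaw":0,"hand":1},{"dx":0.034,"dy":-0.0153,"dz":0,"yaw":0,"hand":1},{"dx":0.034,"dy":-0.0153,"dz":0,"yaw":0,"hand":1},{"dx":0.034,"dy":-0.0153,"dz":0,"yaw":0,"hand":1},{"dx":0.034,"dy":-0.0153,"dz":0,"yaw":0,"hand":1},{"dx":0.034,"dy":-0.0153,"dz":0,"yaw":0,"hand":1},{"dx":0.034,"dy":-0.0153,"dz":0,"yaw":0,"hand":1},{"dx":0.034,"dy":-0.0153,"dz":0,"yaw":0,"hand":1},{"dx":0.034,"dy":-0.015,"dz":0,"yaw":0,"hand":1}]'

```text
time: 1.58
ee_pos: [0.4851, -0.2253, 0.3038]
orientation: [-3.091, -0.561, 0.0]
force: [0.1, 0.5, -0.4]
finger_gap: 0.0852
```

arm_command --steps '[{"dx":0,"dy":0,"dz":0,"yaw":-10.5,"hand":1},{"dx":0,"dy":0,"dz":0,"yaw":-10.5,"hand":1},{"dx":0,"dy":0,"dz":0,"yaw":-10.5,"hand":1},{"dx":0,"dy":0,"dz":0,"yaw":-10.5,"hand":1},{"dx":0,"dy":0,"dz":0,"yaw":-10.5,"hand":1},{"dx":0,"dy":0,"dz":0,"yaw":-10.5,"hand":1},{"dx":0,"dy":0,"dz":0,"yaw":-10.5,"hand":1},{"dx":0,"dy":0,"dz":0,"yaw":-10.5,"hand":1},{"dx":0,"dy":0,"dz":0,"yaw":-10.5,"hand":1},{"dx":0,"dy":0,"dz":0,"yaw":-10.5,"hand":1},{"dx":0,"dy":0,"dz":0,"yaw":-10.5,"hand":1},{"dx":0,"dy":0,"dz":0,"yaw":-10.5,"hand":1}]'

```text
time: 3.08
ee_pos: [0.4842, -0.2263, 0.3037]
orientation: [-0.895, -3.011, -0.0]
force: [-0.4, 0.4, 0.0]
finger_gap: 0.085
```

arm_command --steps '[{"dx":0,"dy":0,"dz":0.015,"yaw":-10.5,"hand":1},{"dx":0,"dy":0,"dz":0.015,"yaw":-10.5,"hand":1},{"dx":0,"dy":0,"dz":0.015,"yaw":-10.5,"hand":1},{"dx":0,"dy":0,"dz":0,"yaw":-10.5,"hand":1},{"dx":0,"dy":0,"dz":0,"yaw":-3.5,"hand":1},{"dx":0,"dy":0,"dz":0,"yaw":0,"hand":1},{"dx":0,"dy":0,"dz":0,"yaw":0,"hand":1}]'

```text
time: 3.95
ee_pos: [0.4843, -0.2263, 0.2588]
orientation: [0.328, -3.124, -0.0]
force: [0.0, -0.2, 0.2]
finger_gap: 0.0848
```

```bash
python3 -c "
from h import *
to(.4847,-.2257,.184,102)
for n in('scene','top'):cv2.imwrite(f'pics/{n}2.png',r.get_image(n))"
```

```text
t 3.95 pos [ 0.4843 -0.2263  0.2588] tool d [-0.0005  0.0005  0.0748] jaw 102.0 q6 -139.0 gap 0.0848 F [ 0.  -0.2  0.2] T [-0.03  0.    0.03] tilt [-0.  0. -1.]
yaw need -0.015570048969792083
```

View pics/scene2.png

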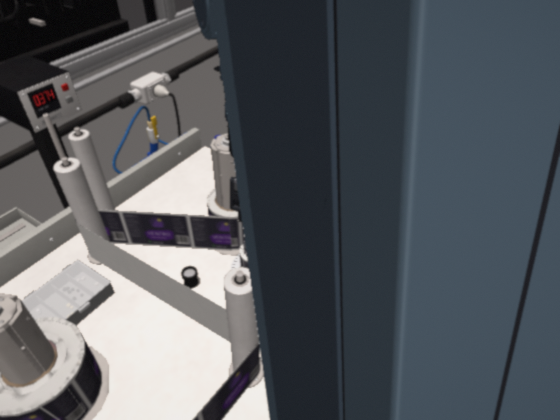

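arm_command --steps '[{"dx":0,"dy":0,"dz":0.025,"yaw":0,"hand":0.4},{"dx":0,"dy":0,"dz":0.02,"yaw":0,"hand":0.4},{"dx":0,"dy":0,"dz":0.015,"yaw":0,"hand":0.4},{"dx":0,"dy":0,"dz":0.01,"yaw":0,"hand":0.4},{"dx":0,"dy":0,"dz":0.004,"yaw":0,"hand":0.4},{"dx":0,"dy":0,"dz":0,"yaw":0,"hand":0.4}]' --grip_force 30

```text
time: 4.8
ee_pos: [0.4845, -0.2265, 0.185]
orientation: [-0.33, 3.124, -0.0]
force: [0.2, 0.5, -0.2]
finger_gap: 0.0596
```

arm_command --steps '[{"dx":0,"dy":0,"dz":0,"yaw":0,"hand":-1},{"dx":0,"dy":0,"dz":0,"yaw":0,"hand":-1},{"dx":0,"dy":0,"dz":0,"yaw":0,"hand":-1},{"dx":0,"dy":0,"dz":0,"yaw":0,"hand":-1},{"dx":0,"dy":0,"dz":0,"yaw":0,"hand":-1}]' --grip_force 30

```text
time: 5.42
ee_pos: [0.4843, -0.2253, 0.1859]
orientation: [-0.33, 3.124, 0.002]
force: [-1.3, 5.4, 6.1]
finger_gap: 0.0296
```

```bash
python3 -c "
from h import *
to(.4847,-.2257,.184,102)"
```

```text
t 5.42 pos [ 0.4843 -0.2253  0.1859] tool d [-0.0003 -0.0005  0.0019] jaw 102.1 q6 -139.1 gap 0.0296 F [-1.3  5.4  6.1] T [0.68 0.26 0.03] tilt [ 0.     0.001 -1.   ]
yaw need 0.07621062157402037
```

arm_command --steps '[{"dx":0,"dy":0.0012,"dz":-0.001,"yaw":0,"hand":-1},{"dx":0,"dy":0,"dz":0,"yaw":5,"hand":-1},{"dx":0,"dy":0,"dz":-0.0001,"yaw":5,"hand":-1},{"dx":0,"dy":0,"dz":0,"yaw":0,"hand":-1}]' --grip_force 60

```text
time: 5.92
ee_pos: [0.4842, -0.2251, 0.1864]
orientation: [-0.057, 3.141, -0.0]
force: [0.4, 2.1, 2.5]
finger_gap: 0.0294
```

```bash
python3 -c "
from h import *
to(.4847,-.2257,.184,102)"
```

```text
t 5.92 pos [ 0.4842 -0.2251  0.1864] tool d [-0.0004 -0.0006  0.0024] jaw 92.1 q6 -129.0 gap 0.0294 F [0.4 2.1 2.5] T [ 0.11  0.08 -0.15] tilt [ 0.001 -0.    -1.   ]
yaw need -9.90344870369131
```

arm_command --steps '[{"dx":0,"dy":0,"dz":-0.0002,"yaw":10,"hand":-1},{"dx":0,"dy":0,"dz":-0.0002,"yaw":10,"hand":-1},{"dx":0,"dy":0,"dz":-0.0002,"yaw":10,"hand":-1},{"dx":0,"dy":0,"dz":-0.0003,"yaw":10,"hand":-1},{"dx":0,"dy":0,"dz":-0.0002,"yaw":10,"hand":-1},{"dx":0,"dy":0,"dz":-0.0002,"yaw":10,"hand":-1},{"dx":0,"dy":0,"dz":-0.0003,"yaw":10,"hand":-1},{"dx":0,"dy":0,"dz":-0.0002,"yaw":10,"hand":-1},{"dx":0,"dy":0,"dz":-0.0002,"yaw":10,"hand":-1},{"dx":0,"dy":0,"dz":0,"yaw":0,"hand":-1}]'

```text
time: 7.18
ee_pos: [0.4836, -0.2256, 0.1883]
orientation: [-2.178, -2.264, 0.002]
force: [-3.0, -1.2, 4.7]
finger_gap: 0.029
```

```bash
python3 -c "
from h import *
to(.4847,-.2257,.184,102)"
```

```text
t 7.17 pos [ 0.4836 -0.2256  0.1883] tool d [-0.0002  0.0011  0.0043] jaw 2.2 q6 -39.1 gap 0.029 F [-3.  -1.2  4.7] T [ 0.01  0.99 -0.1 ] tilt [-0.001 -0.001 -1.   ]
yaw need -99.77798202006909
```

arm_command --steps '[{"dx":0,"dy":-0.0006,"dz":-0.0004,"yaw":10,"hand":-1},{"dx":0,"dy":0,"dz":-0.0002,"yaw":10,"hand":-1},{"dx":0,"dy":0,"dz":-0.0002,"yaw":10,"hand":-1},{"dx":0,"dy":0,"dz":-0.0003,"yaw":10,"hand":-1},{"dx":0,"dy":0,"dz":-0.0002,"yaw":10,"hand":-1},{"dx":0,"dy":0,"dz":-0.0002,"yaw":10,"hand":-1},{"dx":0,"dy":0,"dz":-0.0003,"yaw":10,"hand":-1},{"dx":0,"dy":0,"dz":-0.0002,"yaw":10,"hand":-1},{"dx":0,"dy":0,"dz":-0.0002,"yaw":10,"hand":-1},{"dx":0,"dy":0,"dz":0,"yaw":0,"hand":-1}]'

```text
time: 8.43
ee_pos: [0.483, -0.2248, 0.1903]
orientation: [-3.14, -0.062, 0.002]
force: [-4.7, 1.7, 4.9]
finger_gap: 0.0295
```

```bash
python3 -c "
from h import *
to(.4847,-.2257,.184,102)"
```

```text
t 8.43 pos [ 0.483  -0.2248  0.1903] tool d [0.0017 0.0009 0.0063] jaw -87.7 q6 50.8 gap 0.0295 F [-4.7  1.7  4.9] T [ 0.53  0.58 -0.13] tilt [-0.001  0.001 -1.   ]
yaw need -189.73419266157504
```

arm_command --steps '[{"dx":0,"dy":0,"dz":-0.0003,"yaw":10,"hand":-1},{"dx":0,"dy":0,"dz":-0.0002,"yaw":10,"hand":-1},{"dx":0,"dy":0,"dz":-0.0002,"yaw":10,"hand":-1},{"dx":0,"dy":0,"dz":-0.0003,"yaw":10,"hand":-1},{"dx":0,"dy":0,"dz":-0.0002,"yaw":10,"hand":-1},{"dx":0,"dy":0,"dz":-0.0002,"yaw":10,"hand":-1},{"dx":0,"dy":0,"dz":-0.0003,"yaw":10,"hand":-1},{"dx":0,"dy":0,"dz":0,"yaw":0,"hand":-1}]'

```text
time: 9.43
ee_pos: [0.4834, -0.2244, 0.1919]
orientation: [-2.609, 1.747, 0.001]
force: [-3.0, 5.0, 5.5]
finger_gap: 0.029
```

```bash
python3 -c "
from h import *
to(.4847,-.2257,.184,102)"
```

```text
t 9.43 pos [ 0.4834 -0.2244  0.1919] tool d [ 0.0017 -0.0007  0.0079] jaw -157.6 q6 120.6 gap 0.029 F [-3.   5.   5.5] T [ 0.72  0.12 -0.1 ] tilt [ 0.     0.001 -1.   ]
yaw need -259.6204995466293
```

arm_command --steps '[{"dx":0,"dy":0,"dz":-0.0002,"yaw":7,"hand":-1},{"dx":0,"dy":0,"dz":-0.0002,"yaw":7,"hand":-1},{"dx":0,"dy":0,"dz":-0.0002,"yaw":6,"hand":-1},{"dx":0,"dy":0,"dz":0,"yaw":0,"hand":-1}]'

```text
time: 9.93
ee_pos: [0.4836, -0.2244, 0.1924]
orientation: [-2.267, 2.173, 0.001]
force: [-1.7, 4.3, 3.0]
finger_gap: 0.0293
```

```bash
python3 -c "
from h import *
to(.4847,-.2257,.184,102)"
```

```text
t 9.93 pos [ 0.4836 -0.2244  0.1924] tool d [ 0.0013 -0.001   0.0084] jaw -177.6 q6 140.6 gap 0.0293 F [-1.7  4.3  3. ] T [ 0.65  0.01 -0.1 ] tilt [ 0.     0.001 -1.   ]
yaw need -279.5609214575726
```

arm_command --steps '[{"dx":0,"dy":0,"dz":0,"yaw":0,"hand":0.4},{"dx":0,"dy":0,"dz":0,"yaw":0,"hand":0.4},{"dx":0,"dy":0,"dz":-0.01,"yaw":0,"hand":0.4},{"dx":0,"dy":0,"dz":-0.025,"yaw":0,"hand":0.4},{"dx":0,"dy":0,"dz":-0.03,"yaw":0,"hand":0.4},{"dx":0,"dy":0,"dz":0,"yaw":-10,"hand":0.4},{"dx":0,"dy":0,"dz":0,"yaw":-10,"hand":0.4},{"dx":0,"dy":0,"dz":0,"yaw":-10,"hand":0.4},{"dx":0,"dy":0,"dz":0,"yaw":-10,"hand":0.4},{"dx":0,"dy":0,"dz":0,"yaw":-10,"hand":0.4},{"dx":0,"dy":0,"dz":0,"yaw":-10,"hand":0.4},{"dx":0,"dy":0,"dz":0,"yaw":-10,"hand":0.4}]' --grip_force 30

```text
time: 11.42
ee_pos: [0.4837, -0.2255, 0.2583]
orientation: [3.104, -0.479, 0.002]
force: [-0.4, -0.4, -0.5]
finger_gap: 0.0601
```

arm_command --steps '[{"dx":0,"dy":0,"dz":0,"yaw":-10,"hand":0.4},{"dx":0,"dy":0,"dz":0,"yaw":-10,"hand":0.4},{"dx":0,"dy":0,"dz":0,"yaw":-10,"hand":0.4},{"dx":0,"dy":0,"dz":0,"yaw":-10,"hand":0.4},{"dx":0,"dy":0,"dz":0,"yaw":-10,"hand":0.4},{"dx":0,"dy":0,"dz":0,"yaw":-8.8,"hand":0.4},{"dx":0,"dy":0,"dz":0,"yaw":0,"hand":0.4}]'

```text
time: 12.3
ee_pos: [0.4837, -0.2255, 0.2582]
orientation: [2.943, 1.095, 0.001]
force: [-0.4, 0.3, -0.3]
finger_gap: 0.06
```

```bash
python3 -c "
from h import *
to(.4203,-.2805,.130,-48.8)
for n in('scene','top'):cv2.imwrite(f'pics/{n}3.png',r.get_image(n))"
```

```text
t 12.3 pos [ 0.4837 -0.2255  0.2582] tool d [-8.390e-02  1.000e-04  1.282e-01] jaw -49.2 q6 12.2 gap 0.06 F [-0.4  0.3 -0.3] T [-0.   -0.06 -0.05] tilt [ 0.001 -0.001 -1.   ]
yaw need -0.37761681477303455
```

View pics/top3.png

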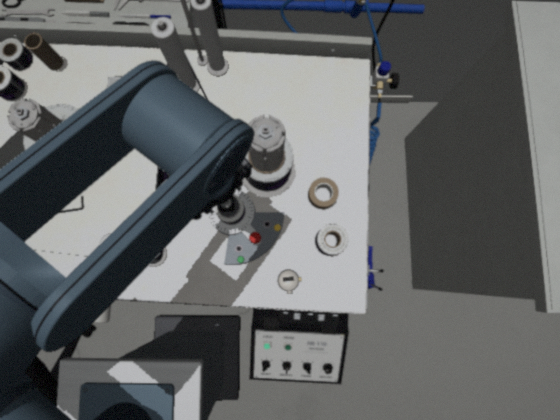

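arm_command --steps '[{"dx":-0.03,"dy":0,"dz":0,"yaw":0,"hand":0.4},{"dx":-0.03,"dy":0,"dz":0,"yaw":0,"hand":0.4},{"dx":-0.024,"dy":0,"dz":0,"yaw":-0.4,"hand":0.4},{"dx":0,"dy":0,"dz":0.03,"yaw":0,"hand":0.4},{"dx":0,"dy":0,"dz":0.03,"yaw":0,"hand":0.4},{"dx":0,"dy":0,"dz":0.03,"yaw":0,"hand":0.4},{"dx":0,"dy":0,"dz":0.025,"yaw":0,"hand":0.4},{"dx":0,"dy":0,"dz":0.013,"yaw":0,"hand":0.4},{"dx":0,"dy":0,"dz":0,"yaw":0,"hand":0.4}]' --grip_force 30

```text
time: 13.52
ee_pos: [0.4198, -0.28, 0.129]
orientation: [-2.939, -1.105, 0.001]
force: [0.5, 0.6, -0.0]
finger_gap: 0.0593
```

```bash
python3 -c "
from h import *
to(.4203,-.2805,.130,-48.8)
for n in('scene','top'):cv2.imwrite(f'pics/{n}4.png',r.get_image(n)[120:330,130:410].repeat(2,0).repeat(2,1))"
```

```text
t 13.53 pos [ 0.4198 -0.28    0.129 ] tool d [ 0.      0.0008 -0.001 ] jaw -48.8 q6 2.4 gap 0.0593 F [ 0.5  0.6 -0. ] T [-0.04  0.03  0.  ] tilt [-0.001  0.001 -1.   ]
yaw need 0.007147233904952088
```

View pics/top4.png

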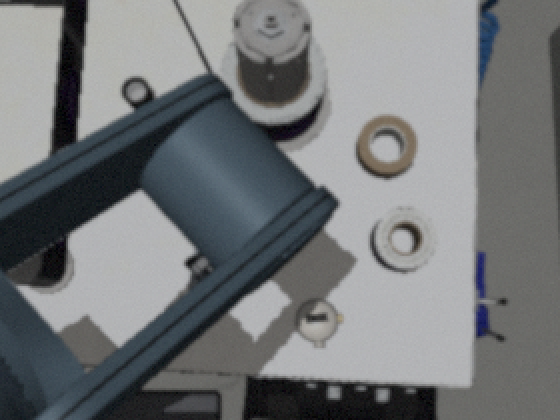

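View pics/scene4.png

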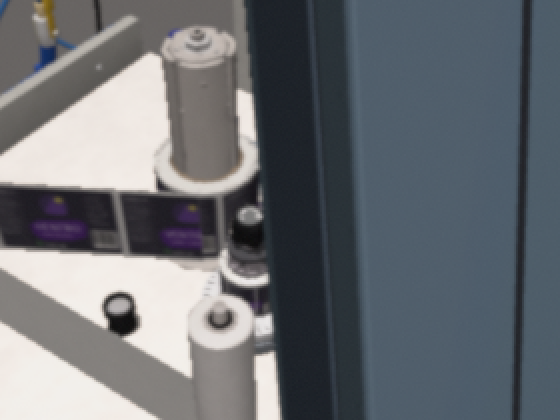

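Views are occluded; grip by feel.

arm_command --steps '[{"dx":0,"dy":0.0007,"dz":0,"yaw":0,"hand":-1},{"dx":0,"dy":0,"dz":0,"yaw":0,"hand":-1},{"dx":0,"dy":0,"dz":0,"yaw":0,"hand":-1},{"dx":0,"dy":0,"dz":0,"yaw":0,"hand":-1},{"dx":0,"dy":0,"dz":0,"yaw":0,"hand":-1}]' --grip_force 30

```text
time: 14.25
ee_pos: [0.4208, -0.281, 0.1304]
orientation: [2.939, 1.106, 0.001]
force: [-0.5, 1.0, 5.1]
finger_gap: 0.0249
```

```bash
python3 -c "
from h import *
to(.4203,-.2805,.130,-48.8)"
```

```text
t 14.25 pos [ 0.4208 -0.281   0.1304] tool d [-0.     -0.0007  0.0004] jaw -48.7 q6 2.4 gap 0.0249 F [-0.5  1.   5.1] T [0.12 0.13 0.06] tilt [ 0.001 -0.001 -1.   ]
yaw need 0.06411210266984568
```

arm_command --steps '[{"dx":0,"dy":0,"dz":0,"yaw":0,"hand":-1},{"dx":0,"dy":0,"dz":-0.004,"yaw":0,"hand":-1},{"dx":0,"dy":0,"dz":-0.004,"yaw":0,"hand":-1},{"dx":0,"dy":0,"dz":-0.004,"yaw":0,"hand":-1},{"dx":0,"dy":0,"dz":-0.003,"yaw":0,"hand":-1},{"dx":0,"dy":0,"dz":0,"yaw":0,"hand":-1}]' --grip_force 60

```text
time: 15.0
ee_pos: [0.4204, -0.2806, 0.1445]
orientation: [-2.94, -1.107, 0.0]
force: [2.0, -1.2, -8.2]
finger_gap: 0.0238
```

```bash
python3 -c "
from h import *
to(.4203,-.2805,.130,-48.8)"
```

```text
t 15.0 pos [ 0.4204 -0.2806  0.1445] tool d [-0.     -0.0002  0.0145] jaw -48.7 q6 2.4 gap 0.0238 F [ 2.  -1.2 -8.2] T [-0.33 -0.34 -0.11] tilt [-0.  0. -1.]
yaw need 0.053508522726232854
```

arm_command --steps '[{"dx":0.0003,"dy":-0.0074,"dz":0,"yaw":5,"hand":-1},{"dx":0.0003,"dy":-0.0074,"dz":0,"yaw":5,"hand":-1},{"dx":0.0003,"dy":-0.0074,"dz":0,"yaw":5,"hand":-1},{"dx":0,"dy":0,"dz":0,"yaw":0,"hand":-1}]'

```text
time: 15.5
ee_pos: [0.4079, -0.262, 0.1444]
orientation: [-3.059, -0.714, 0.0]
force: [2.0, -2.2, -7.5]
finger_gap: 0.0244
```

```bash
python3 -c "
from h import *
to(.4203,-.2805,.130,-48.8)
p=r.state()['ee_pos'][:2]-[.4838,-.2252];print(np.hypot(*p),np.degrees(np.arctan2(p[1],p[0])))"
```

```text
t 15.5 pos [ 0.4079 -0.262   0.1444] tool d [0.0029 0.0221 0.0144] jaw -63.7 q6 17.8 gap 0.0244 F [ 2.  -2.2 -7.5] T [-0.3  -0.28 -0.24] tilt [-0.  0. -1.]
yaw need -14.91154277113165
0.08436360782886439 -154.1549082870112
```

arm_command --steps '[{"dx":0.0003,"dy":-0.0074,"dz":0,"yaw":5,"hand":-1},{"dx":0.0003,"dy":-0.0074,"dz":0,"yaw":5,"hand":-1},{"dx":0.0003,"dy":-0.0074,"dz":0,"yaw":5,"hand":-1},{"dx":0,"dy":0,"dz":0,"yaw":0,"hand":-1},{"dx":0,"dy":0,"dz":0,"yaw":0,"hand":-1}]'

```text
time: 16.12
ee_pos: [0.4009, -0.2415, 0.1445]
orientation: [-3.126, -0.312, 0.0]
force: [2.2, -1.3, -7.4]
finger_gap: 0.024
```

```bash
python3 -c "
from h import *
to(.4203,-.2805,.130,-48.8)
p=r.state()['ee_pos'][:2]-[.4838,-.2252];print(np.hypot(*p),np.degrees(np.arctan2(p[1],p[0])))"
```

```text
t 16.12 pos [ 0.4009 -0.2415  0.1445] tool d [0.0113 0.0421 0.0144] jaw -78.6 q6 33.8 gap 0.024 F [ 2.2 -1.3 -7.4] T [-0.28 -0.32 -0.21] tilt [-0.  0. -1.]
yaw need -29.808004910529917
0.0845121456406881 -168.90373169257364
```

arm_command --steps '[{"dx":0,"dy":0,"dz":0.002,"yaw":0,"hand":-1},{"dx":0,"dy":0,"dz":0.002,"yaw":0,"hand":-1},{"dx":0,"dy":0,"dz":0.002,"yaw":0,"hand":-1},{"dx":0,"dy":0,"dz":0,"yaw":0,"hand":-1}]'

```text
time: 16.62
ee_pos: [0.4009, -0.2415, 0.1384]
orientation: [3.126, 0.309, -0.0]
force: [2.0, -2.0, -8.1]
finger_gap: 0.0242
```

arm_command --steps '[{"dx":0,"dy":0,"dz":0.002,"yaw":0,"hand":-1},{"dx":0,"dy":0,"dz":0.002,"yaw":0,"hand":-1},{"dx":0,"dy":0,"dz":0.002,"yaw":0,"hand":-1},{"dx":0,"dy":0,"dz":0.002,"yaw":0,"hand":-1},{"dx":0,"dy":0,"dz":0,"yaw":0,"hand":-1}]'

```text
time: 17.25
ee_pos: [0.4009, -0.2415, 0.1306]
orientation: [3.126, 0.308, 0.0]
force: [-0.4, -1.5, -2.9]
finger_gap: 0.0243
```

arm_command --steps '[{"dx":0,"dy":0,"dz":0,"yaw":0,"hand":0.4},{"dx":0,"dy":0,"dz":0,"yaw":0,"hand":0.4},{"dx":0,"dy":0,"dz":0,"yaw":0,"hand":0.4},{"dx":0,"dy":0,"dz":-0.02,"yaw":0,"hand":0.4},{"dx":0,"dy":0,"dz":-0.04,"yaw":0,"hand":0.4},{"dx":0,"dy":0,"dz":-0.05,"yaw":0,"hand":0.4},{"dx":0,"dy":0,"dz":-0.05,"yaw":0,"hand":0.4},{"dx":0,"dy":0,"dz":-0.02,"yaw":0,"hand":0.4}]' --grip_force 20

```text
time: 18.25
ee_pos: [0.4015, -0.2418, 0.3139]
orientation: [3.122, 0.308, 0.005]
force: [-0.3, 0.2, -1.0]
finger_gap: 0.0594
```

```bash
python3 -c "
from h import *
to(.2,-.515,.310)"
```

```text
t 18.25 pos [ 0.4015 -0.2418  0.3139] tool d [-0.251   0.2285  0.0042] jaw -78.7 q6 34.0 gap 0.0594 F [-0.3  0.2 -1. ] T [ 0.02  0.   -0.01] tilt [ 0.004 -0.004 -1.   ]
```

arm_command --steps '[{"dx":-0.031,"dy":0.0285,"dz":0,"yaw":0,"hand":0.4},{"dx":-0.031,"dy":0.0285,"dz":0,"yaw":0,"hand":0.4},{"dx":-0.031,"dy":0.0285,"dz":0,"yaw":0,"hand":0.4},{"dx":-0.031,"dy":0.0285,"dz":0,"yaw":0,"hand":0.4},{"dx":-0.031,"dy":0.0285,"dz":0,"yaw":0,"hand":0.4},{"dx":-0.031,"dy":0.0285,"dz":0,"yaw":0,"hand":0.4},{"dx":-0.031,"dy":0.0285,"dz":0,"yaw":0,"hand":0.4},{"dx":-0.031,"dy":0.0285,"dz":0,"yaw":0,"hand":0.4},{"dx":0,"dy":0,"dz":0,"yaw":0,"hand":0.4},{"dx":0,"dy":0,"dz":0,"yaw":0,"hand":0.4}]'

```text
time: 19.5
ee_pos: [0.2023, -0.5128, 0.3102]
orientation: [-3.125, -0.307, -0.001]
force: [-0.1, 0.3, -0.0]
finger_gap: 0.0598
```

Run:
```python
from h import *
im={n:r.get_image(n) for n in('scene','top')}
for n in im: cv2.imwrite(f'pics/{n}5.png',im[n])
P={}
for n in im:
    c=[x for x in cen(n,im[n],'red') if x[0]>60]; print(n,c); P[n]=c[-1][1]
X,e=tri(('top',*P['top']),('scene',*P['scene'])); print('plunger',X,e)
p=X[:2]-[.4847,-.2257];print(np.hypot(*p),np.degrees(np.arctan2(p[1],p[0]))+138.8)
for d in(0,.006,.012): print(d,[proj(n,np.r_[np.array([.4847,-.2257])+.085*np.array([np.cos(np.radians(-168.8)),np.sin(np.radians(-168.8))]),.0743+d]).round(1) for n in('scene','top')])
a=cv2.resize(im['scene'][210:320,170:330],(800,550),interpolation=cv2.INTER_CUBIC)
cv2.imwrite('pics/s5z.png',a)
cv2.imwrite('pics/t5z.png',cv2.resize(im['top'][170:290,190:350],(800,600),interpolation=cv2.INTER_CUBIC))
```

```text
scene [(np.int32(107), array([296.5, 263.1]))]
top [(np.int32(81), array([235.8, 246.1]))]
plunger [ 0.40188316 -0.24136656  0.07566642] 0.00046701105811779614
0.08428564662839694 -30.487874154425555
0 [array([296.8, 263.4]), array([236.3, 246.5])]
0.006 [array([297. , 261.3]), array([236. , 246.3])]
0.012 [array([297.1, 259.2]), array([235.8, 246.1])]
```

View pics/s5z.png

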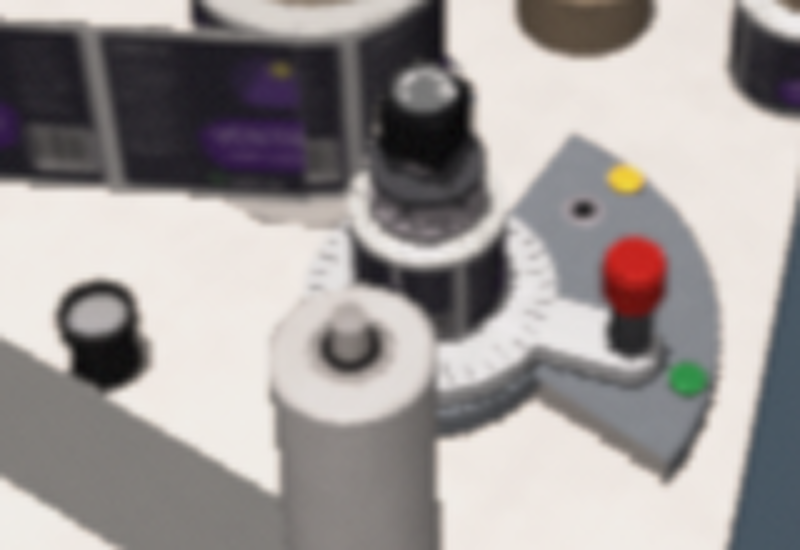

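View pics/t5z.png

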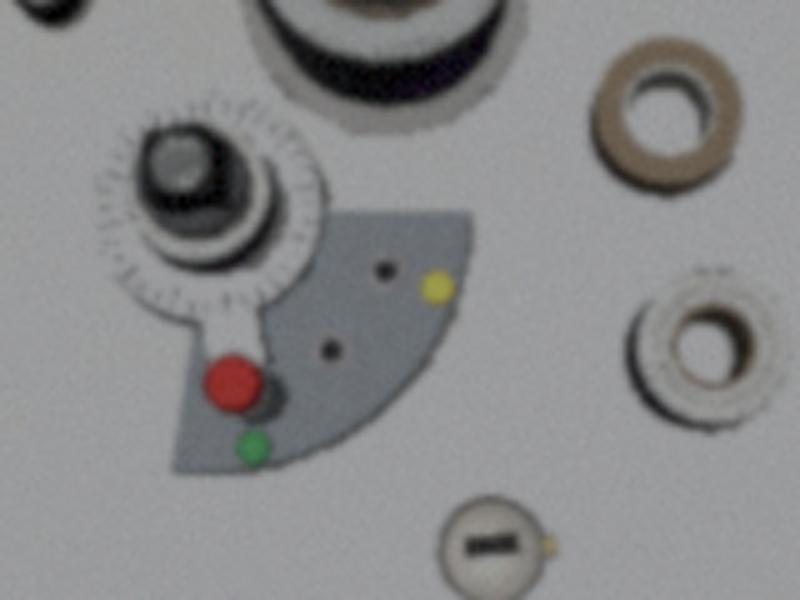

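Run:
```python
from h import *
for f,u in(('scene0',297),('scene5',296)):
    im=cv2.imread(f'pics/{f}.png').astype(int)
    y0=238 if f=='scene0' else 254
    print(f)
    for y in range(y0,y0+30): print(y,im[y,u-1:u+2].mean(0).round().astype(int), end=' ')
    print()
im=[cv2.resize(cv2.imread(f'pics/{f}.png')[y:y+40,277:317],(400,400),interpolation=cv2.INTER_CUBIC) for f,y in(('scene0',236),('scene5',253))]
cv2.imwrite('pics/cmp.png',np.hstack(im))
```

```text
scene0
238 [224 229 236] 239 [220 226 235] 240 [195 203 228] 241 [112 117 211] 242 [ 41  46 199] 243 [ 31  36 197] 244 [ 31  35 197] 245 [ 31  36 198] 246 [ 32  37 198] 247 [ 35  40 200] 248 [ 35  40 194] 249 [ 27  32 165] 250 [ 23  26 145] 251 [ 18  21 120] 252 [ 15  20 109] 253 [ 16  19 109] 254 [ 16  19 107] 255 [22 24 97] 256 [33 33 68] 257 [42 40 47] 258 [43 42 43] 259 [42 41 42] 260 [42 40 41] 261 [42 40 42] 262 [43 42 42] 263 [66 65 66] 264 [135 135 138] 265 [201 201 205] 266 [190 191 194] 267 [142 142 145] 
scene5
254 [145 140 138] 255 [143 138 138] 256 [131 126 146] 257 [ 90  88 168] 258 [ 47  49 190] 259 [ 31  37 197] 260 [ 32  36 197] 261 [ 32  36 197] 262 [ 32  36 198] 263 [ 32  36 198] 264 [ 34  38 200] 265 [ 34  40 196] 266 [ 29  33 172] 267 [ 24  28 149] 268 [ 18  21 120] 269 [ 16  19 109] 270 [ 16  20 107] 271 [ 16  19 107] 272 [22 23 99] 273 [33 33 68] 274 [42 41 47] 275 [43 42 43] 276 [44 42 43] 277 [42 40 41] 278 [41 39 40] 279 [43 41 42] 280 [61 59 60] 281 [121 121 124] 282 [185 185 189] 283 [187 186 191]
```

View pics/cmp.png

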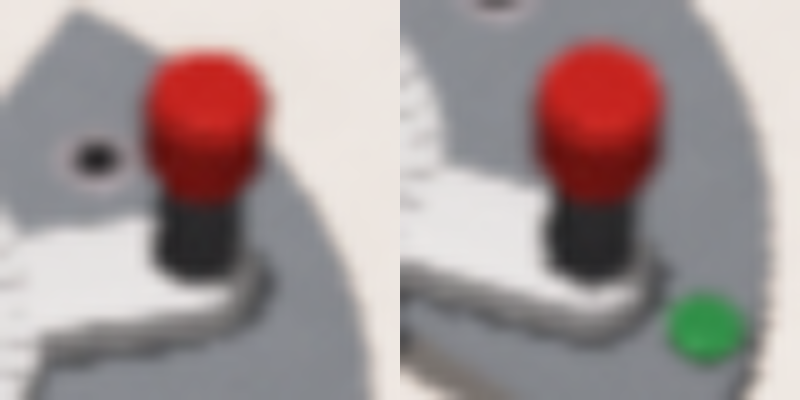

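```bash
python3 -c "
from rig import r
print(r.close_job())"
```

```text
the job is handed in; nothing more can be done
None
```

The stage is now at the green hole with the pin home and the clamp loose. I handed the job in at about 19.6 s, with the gripper open and clear of everything.

**What I did**
- **Clamp:** I turned the knob 279.6° (4.88 rad) clockwise in a single grip. The torque stayed steady at about 0.1–0.15 N m, so it neither slipped nor reached the stop. In the pictures the knob has risen by about 6 mm, which fits that turn.
- **Swing:** I lifted the plunger about 15 mm, swung the stage 30° clockwise to the green hole, lowered the pin there and let go.

**Last checks**
- **Pin:** the gap between the red knob and the foot of the barrel is the same as at the start (8.15 px against 8.1 px), so the pin reads fully home. The two-camera measurement put the knob 1.3 mm higher than before. I put that down to measurement scatter, because a pin resting on the plate would read 12 mm.
- **Stage:** the camera puts the stage at about −30.5°, and the arm measured −30.05°; the hole is at −30°.
- **Bystanders:** the magnifier, tape, label roll and counter look unmoved in the last pictures compared with the first.

No check failed.

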